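# Close and lock the printer's control box

### The job

Swing the open cover of the printer's control box fully shut, then push its sprung quarter-turn stud in until you feel it bottom and turn it clockwise until it locks, so that it stays locked when you let go. Be gentle with the stud: never lean hard on it once it has bottomed, nor force it round before it has. Leave the spool, the screwdriver and the parts bin where they are.

Things in the scene. Friction and masses are not known exactly. Their poses are not given: they have to be found in the camera images.
- bay: The printer's control box: a grey sheet-metal box, 220 (x) by 200 (y) by 80 mm high, fixed to the bench. Origin: centre of its underside; x points from the vented front (robot's side) to the cover's hinge at the back, z up. Under the cover, out of sight, a keeper receives the stud.
- cover (a joint): Opening angle of the cover, rad: 0 shut (lying on the box rim), growing as its front edge swings up and back; starts at 0.45 to 0.95. The hinge is stiff (0.5 N m friction): the cover stays where it is left; a few newtons on its outer face near the front edge swing it shut.
- cover_hinge (a point): On the hinge axis, mid-width, level with the box rim (80 mm above the box's underside, 105 mm behind its centre). Its axes turn with the cover: x from the front edge to the hinge, y along the hinge, z out of the outer face. The cover is an aluminium plate 212 by 200 by 5 mm; its outer face lies 5 mm out from the hinge axis, its front edge 214 mm from it.
- cover_push (a point): A point on the cover's outer face, 165 mm from the hinge and 60 mm to +y of the mid-line, clear of the stud: a good place to push the cover shut. Axes as cover_hinge.
- stud: Quarter-turn stud on the cover's mid-line, 175 mm from the hinge: a black upright wing 28 mm long (its x), 9 mm thick (its y), 22 mm tall, pinched across its thickness, over a round collar 26 mm across. Origin: on its axis, level with the cover's outer face when out; z outward (up when the cover is shut). The wing then spans 22.5 to 44.5 mm above the cover.
- stud_top (a point): Centre of the top face of the stud's wing, 44.5 mm along z from the stud's origin. Axes as the stud's.
- stud_press (a joint): How far the stud is pushed in, m: 0 out. A spring pushes it out: 4 N at first, 0.4 N more per mm. With the cover shut it bottoms on a rigid stop at 6.5 to 16.5 mm, different each time (hidden keeper). It turns only within about 1.5 mm of the stop; short of this a slot holds its cross pin. 25 N on the stop (beyond the spring) or slot would bend the keeper.
- stud_turn (a joint): Turn of the stud, rad, clockwise from above: 0 unlocked (wing along the box's x), locked at 1.4 (about 80 degrees), end stop 1.52. A weak spring (0.012 to 0.03 N m) turns it back. Let go at 1.4 give or take 0.1, it rises about 4.5 mm from the bottom into a notch, settles at 1.2 to 1.45 and is locked. Let go short of that, it springs back to 0 and out.
- spool: Bystander: filament spool lying flat, 150 mm across, 60 mm high, grey flanges; origin under its centre.
- driver: Bystander: screwdriver 180 mm long lying on the bench; origin near its middle, at bench level.
- partsbin: Bystander: open yellow parts bin, 110 by 90 by 50 mm; origin under its centre.

How it is judged:
On the way, in this order (a step that is already met when the one before it is completed fails the run):
1. the cover is swung shut (value of joint cover below 0.03 rad), for 0.2 s.
2. the stud is pushed in and turned to its locking angle (value of joint stud_turn above 1.1 rad and value of joint cover below 0.03 rad), for 0.1 s.
At the end, for the whole second after the job is handed in: The cover is shut (within 0.03 rad), and the released stud stays locked: turned more than 1.1 rad, still held in by more than 1 mm, and at rest (all of step 2 and value of joint stud_press above 0.001 m and velocity of joint stud_turn between -0.2 and 0.2 rad/s and not (contact force between the fingers and stud above 0.1 N)); the robot touches nothing.
It fails at once if the stud is forced against the box (25 N or more between the stud and the box) (contact force between stud and bay above 25 N).
It fails at once if a bystander (spool, screwdriver, parts bin) is moved more than 20 mm (distance of any of spool, driver, partsbin from where it was at the start of the episode above 0.02 m).
It also fails if it takes over 64 s, if anything falls off the work surface, if the arm or the gripper's body presses on something with over 40 N, if the wrist force passes 120 N, or if a joint passes its speed limit or range.

### The arm

A 6-joint arm with a two-finger parallel gripper is mounted at the origin on the work surface. World frame = base frame: x ahead of the robot, y to its left, z up, the work surface at z = 0. Lengths are in m, angles in rad, forces in N, time in s.
With the tool pointing down it reaches from about 0.375 to 0.9 m from the base axis. Payload 3.1 kg.
Tool frame: the origin (TCP) lies between the finger pads; the fingertips stand 8 mm ahead of it and the grasp point (between the pads) lies 11 mm behind it (manip.tip_extent is the distance from the TCP to the fingertips, in m); z points along the fingers, x is the direction in which the jaws open and shut, and the axes are right-handed (so a half turn about z gives the same grasp; the last joint's range is limited). The gripper opens to 85 mm and grips with 20 to 120 N. Pads are 22 mm wide; open, the fingers measure 114 mm over their backs; the gripper's body (76 mm by 85 mm) begins 54 mm behind the grasp point. The pads swing forward as they close: fully open they stand 13 mm farther back than shut.
Start: joints at [0.966, 0.527, 1.433, -0, 1.181, -0.178], TCP at [0.259, 0.569, 0.239] pointing down, gripper open.
Joint ranges: [-3.08, 3.08], [-0.75, 2.2], [0.22, 2.44], [-1.43, 4.57], [0, 2.65], [-2.85, 2.85]. Speed limits (rad/s): [2.79, 2.79, 3.14, 3.14, 3.14, 3.14].

### API

Orientations are given as a unit quaternion [x, y, z, w].
In Python, from station import manip gives the robot as it stands.
- The arm moves only by the tool move_arm, never from a script. Its argument "deltas" is a list that holds one entry, the list of rows, each a list of 4 numbers: the shift along the tool's x, y, z in m, then the turn about the tool's z in degrees. A call has 1 to 20 rows; each row is the pose to reach, as a shift and turn from the pose measured when the call began, along the tool's axes at that moment; what a row does not reach only later rows make up. A row lasts 1/12 s, in which the tool goes at most 41.7 mm and 7.16 degrees, less where a joint would pass 70% of its speed; a pose out of reach is approached as far as the arm can. A call with a gripper value outside its range is refused whole. "gripper" is the opening, from 0 (shut) to 1 (fully open), set as the call begins (left out, the last holds). The fingers move at their own pace and stop on an object; "squeeze" is the grip in N (left out, the last holds). Time passes only in rows, so rows that repeat a pose let the fingers close. It gives the time, the measured TCP pose, the force and the opening at its end, in the units of the state.
- manip.sense(): the state, without advancing time (a new reading comes with each control period).
- manip.snapshot(name): name is "scene" or "top" or "wrist"; returns a dict with "img" (384x512x3 uint8, red, green, blue), "vertical_fov" (degrees; the focal length in pixels is half the picture's height over the tangent of half this angle, whatever the lens; pixels are square), "cx", "cy" (the principal point, pixels), "D" ([k1, k2, p1, p2, k3] as OpenCV has them; the pictures are not rectified), "origin" and "orientation" of the camera in the world. Camera axes: x right, y down, z forward; pixel columns grow to the right and rows downward; lengths in m; the calibration is good to about 2 mm. A picture is of the moment at which its call begins. There is no depth.
- manip.sign_off(): hands the job in, once; it reports no verdict.
The state is a dict: "t": time; "q": joint angles; "qd": joint speeds; "tau": joint torques, N m; "tcp_pos": TCP position; "tool_rot": TCP orientation; "force": force on the tool from outside, world axes, zero at the start; "ft_torque": the same for the moment, N m; "finger_gap": opening from 0.0 (shut) to 1.0 (fully open).
Only numpy, scipy, OpenCV 4.12 (cv2) and the standard library are available. Lean on these libraries where they do the work, as an engineer would, in place of code of your own. Each camera call takes 0.05 s, during which the arm holds its last target.

## Working session

There is one attempt and no reset: what is moved stays moved. The work goes in short steps, Python scripts to look and compute and a tool call to move; the robot and the scene stay as the last step left them, time stands still between calls to the robot, and variables do not carry over. Pictures are saved under pics/ and viewed, and the job is handed in when it is done.

Besides the shell and the picture viewer there is one more tool, called after "Request:" as name([rows], argument=value, ...), one row to a line, values as JSON. move_arm: Moves the arm, as the interface text tells. Its arguments: {"type":"object","properties":{"deltas":{"type":"array"},"gripper":{"type":"number"},"squeeze":{"type":"number"}},"required":["deltas"]}

```bash
ls; mkdir -p pics; python3 - <<'E'
from station import manip
import cv2
print(manip.sense(), manip.tip_extent)
for n in ["scene","top","wrist"]:
    s=manip.snapshot(n)
    cv2.imwrite(f"pics/{n}0.png",s["img"][:,:,::-1])
    print(n,{k:v for k,v in s.items() if k!="img"})
E
```

```text
pics
{'t': 0.0, 'q': array([ 9.65502581e-01,  5.28467114e-01,  1.43391583e+00,  1.46087228e-05,
        1.18139872e+00, -1.78502514e-01]), 'qd': array([-0.00019525, -0.00186445,  0.00092173,  0.00038825, -0.00024802,
       -0.00184636]), 'tau': array([-7.71223713e-04, -4.42373085e+01, -1.78020358e+01, -3.23466975e-04,
        8.45011964e-03,  1.55901540e-05]), 'tcp_pos': array([0.25828322, 0.56836055, 0.23832872]), 'tool_rot': array([ 8.40819651e-01,  5.41314250e-01, -1.01344568e-03,  4.13420801e-04]), 'force': array([-0.63714396,  0.42953104, -0.81823295]), 'ft_torque': array([-0.0231165 ,  0.02076455, -0.06547077]), 'finger_gap': 0.9976311812924076} 0.008
scene {'vertical_fov': 47.41429719149605, 'cx': 266.34963730848943, 'cy': 188.7759540345693, 'D': array([-0.10118215,  0.        ,  0.        ,  0.        ,  0.        ]), 'origin': array([1.48414743, 0.41173396, 1.15555045]), 'orientation': array([ 0.5006283 ,  0.78962951, -0.29498349, -0.1970819 ])}
top {'vertical_fov': 51.540610267946995, 'cx': 255.2369818540196, 'cy': 193.6458351345393, 'D': array([-0.03827508,  0.        ,  0.        ,  0.        ,  0.        ]), 'origin': array([0.46202412, 0.04394638, 1.09805366]), 'orientation': array([ 0.70813681, -0.70127246,  0.06628207, -0.04864034])}
wrist {'vertical_fov': 62.66582765106103, 'cx': 251.78182674991032, 'cy': 193.9562344237724, 'D': array([-0.04400163,  0.        ,  0.        ,  0.        ,  0.        ]), 'origin': array([0.18241788, 0.60453623, 0.37264775]), 'orientation': array([0.82916111, 0.53450266, 0.08807935, 0.13798837])}
```

View pics/scene0.png

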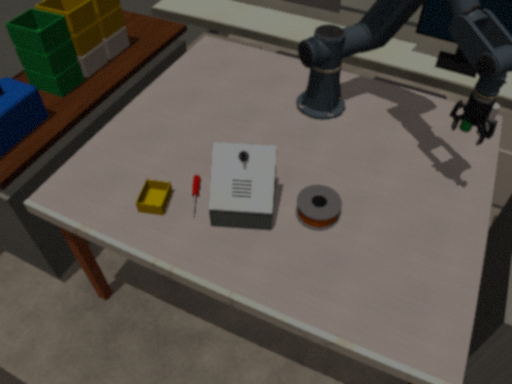

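View pics/top0.png

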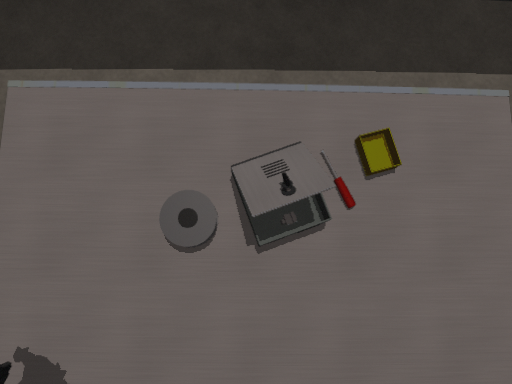

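View pics/wrist0.png

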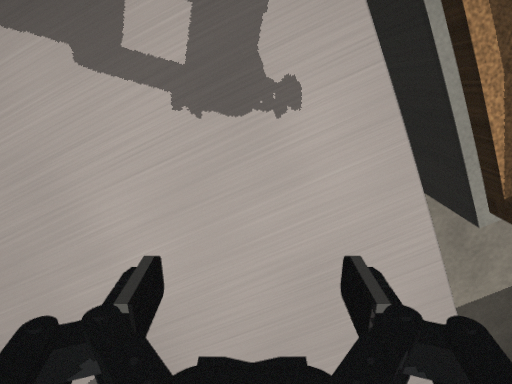

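The scene view shows the box near (243,185), bin at (155,197), driver at (196,190) and spool at (319,206). In the top view the cover is open, with the stud near (287,185) and the box's front edge near (290,235). I'll enlarge both views next.

```bash
cat > h.py <<'E'
import numpy as np, cv2
from scipy.spatial.transform import Rotation as R
def K(s):
    h=s["img"].shape[0]; f=h/2/np.tan(np.radians(s["vertical_fov"]/2))
    return np.array([[f,0,s["cx"]],[0,f,s["cy"]],[0,0,1.]])
def rays(s,uv):
    p=cv2.undistortPoints(np.array(uv,float).reshape(-1,1,2),K(s),s["D"]).reshape(-1,2)
    d=np.c_[p,np.ones(len(p))]; d=R.from_quat(s["orientation"]).apply(d)
    return s["origin"],d/np.linalg.norm(d,axis=1)[:,None]
def onz(s,uv,z):
    o,d=rays(s,uv); return o+d*((z-o[2])/d[:,2])[:,None]
def proj(s,P):
    Rm=R.from_quat(s["orientation"]).inv(); P=np.atleast_2d(P)
    c=Rm.apply(P-s["origin"])
    return cv2.projectPoints(c.reshape(-1,1,3),np.zeros(3),np.zeros(3),K(s),s["D"])[0].reshape(-1,2)
def tri(ss,uvs):
    A=np.zeros((3,3));b=np.zeros(3)
    for s,uv in zip(ss,uvs):
        o,d=rays(s,[uv]);M=np.eye(3)-np.outer(d[0],d[0]);A+=M;b+=M@o
    P=np.linalg.solve(A,b); return P,[np.linalg.norm(np.cross(P-rays(s,[uv])[0],rays(s,[uv])[1][0])) for s,uv in zip(ss,uvs)]
E
python3 - <<'E'
import cv2
a=cv2.imread("pics/top0.png")[130:260,150:350];cv2.imwrite("pics/topc.png",cv2.resize(a,None,fx=4,fy=4,interpolation=cv2.INTER_CUBIC))
a=cv2.imread("pics/scene0.png")[130:240,190:350];cv2.imwrite("pics/scenec.png",cv2.resize(a,None,fx=5,fy=5,interpolation=cv2.INTER_CUBIC))
E
```

```text
(no output)
```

View pics/topc.png

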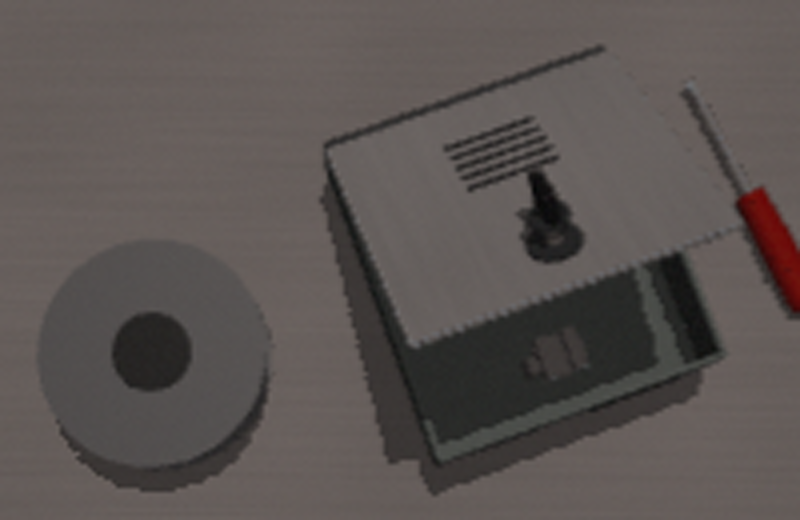

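View pics/scenec.png

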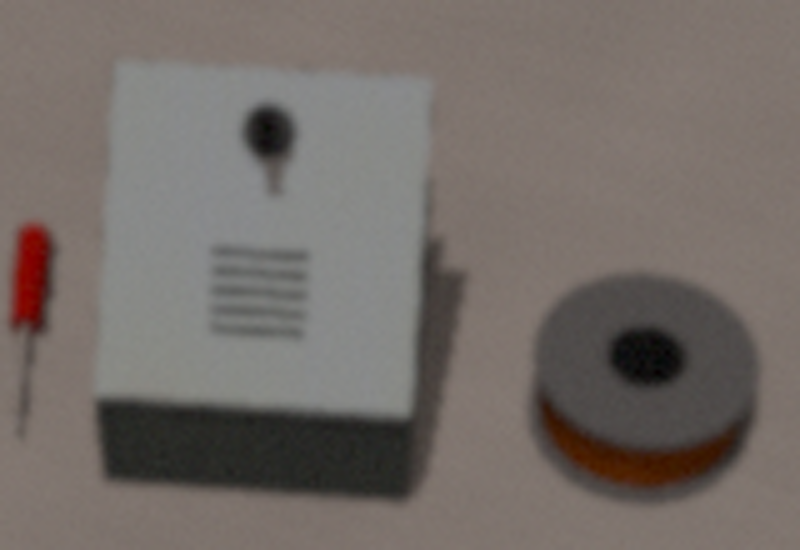

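Rim front corners are in the top crop at (438,462) and (722,352), the hinge edge runs (325,147) to (603,47), and the cover's front corners are at (415,347) and (745,228). Scene crop: cover front corners (115,62) and (432,78), hinge corners (98,400) and (412,415), underside back corners (106,478) and (407,498).

```bash
cat > m1.py <<'E'
from h import *
from station import manip
T=manip.snapshot("top");S=manip.snapshot("scene")
ct=lambda u,v:((u+.5)/4-.5+150,(v+.5)/4-.5+130)
cs=lambda u,v:((u+.5)/5-.5+190,(v+.5)/5-.5+130)
fr=onz(T,[ct(438,462),ct(722,352)],.08)
print("rim front",fr,np.linalg.norm(fr[0]-fr[1]))
hb=onz(T,[ct(325,147),ct(603,47)],.085)
print("hinge top",hb,np.linalg.norm(hb[0]-hb[1]))
hs=onz(S,[cs(412,415),cs(98,400)],.085)
print("hinge scene",hs,np.linalg.norm(hs[0]-hs[1]))
print("base back scene",onz(S,[cs(407,498),cs(106,478)],0))
for a,b in [((415,347),(432,78)),((745,228),(115,62))]:
    P,e=tri([T,S],[ct(*a),cs(*b)]);print("cover front",P,e)
P,e=tri([T,S],[ct(535,172),cs(270,130)]);print("stud top",P,e)
E
python3 m1.py
```

```text
rim front [[ 0.4967531   0.00819461  0.08      ]
 [ 0.56876761 -0.17508627  0.08      ]] 0.19692123203839723
hinge top [[ 0.69980816  0.08333267  0.085     ]
 [ 0.77028184 -0.0993627   0.085     ]] 0.1958165910201471
hinge scene [[ 0.69882501  0.08533272  0.085     ]
 [ 0.77327942 -0.09724683  0.085     ]] 0.19717695363382776
base back scene [[ 0.70090024  0.08508333  0.        ]
 [ 0.77180298 -0.10014812  0.        ]]
cover front [0.55396579 0.02774809 0.2268846 ] [np.float64(0.0014358539551401674), np.float64(0.0014358539551400959)]
cover front [ 0.62371719 -0.15840817  0.22363725] [np.float64(0.00042313585901933846), np.float64(0.0004231358590193017)]
stud top [ 0.65033846 -0.03696916  0.23889442] [np.float64(0.002111720390703667), np.float64(0.0021117203907036843)]
```

Request:
move_arm([
  [[-0.008,0.011,-0.01,-1],[-0.023,0.032,-0.02,-3],[-0.042,0.059,-0.03,-5],[-0.065,0.091,-0.035,-8],[-0.088,0.123,-0.035,-10.5],[-0.111,0.155,-0.035,-13],[-0.134,0.187,-0.035,-16],[-0.157,0.219,-0.035,-19],[-0.18,0.25,-0.035,-21.5],[-0.203,0.282,-0.035,-24],[-0.225,0.314,-0.035,-27],[-0.248,0.346,-0.035,-30],[-0.271,0.378,-0.035,-32.5],[-0.294,0.41,-0.035,-35],[-0.317,0.442,-0.035,-38],[-0.34,0.474,-0.035,-41],[-0.359,0.501,-0.035,-43],[-0.372,0.52,-0.035,-44.5],[-0.382,0.533,-0.035,-45.7],[-0.382,0.533,-0.035,-45.7]],
], gripper=0, squeeze=30)

```text
t: 1.92
tcp_pos: [0.5875, -0.0031, 0.2739]
tool_rot: [0.566, 0.824, -0.001, 0.001]
force: [-0.4, 0.4, -0.3]
finger_gap: -0.001
```

Request:
move_arm([
  [[0,0,0.006,0],[0,0,0.018,0],[0,0,0.032,0],[0,0,0.042,0],[0,0,0.048,0],[0,0,0.053,0],[0,0,0.058,0],[0,0,0.063,0],[0,0,0.068,0],[0,0,0.074,0],[0,0,0.08,0],[0,0,0.086,0],[0,0,0.092,0],[0,0,0.098,0],[0,0,0.104,0],[0,0,0.11,0],[0,0,0.11,0]],
])

```text
t: 3.33
tcp_pos: [0.5867, -0.0032, 0.1623]
tool_rot: [0.566, 0.824, -0.001, -0.0]
force: [0.2, -0.6, -0.4]
finger_gap: 0.0
```

```bash
python3 - <<'E'
from station import manip
import cv2
print(manip.sense()["force"])
s=manip.snapshot("top")["img"][130:260,180:380,::-1];cv2.imwrite("pics/t2.png",cv2.resize(s,None,fx=4,fy=4,interpolation=cv2.INTER_CUBIC))
s=manip.snapshot("scene")["img"][100:240,160:340,::-1];cv2.imwrite("pics/s2.png",cv2.resize(s,None,fx=4,fy=4,interpolation=cv2.INTER_CUBIC))
E
```

```text
[ 0.21272514 -0.64559503 -0.35685538]
```

View pics/t2.png

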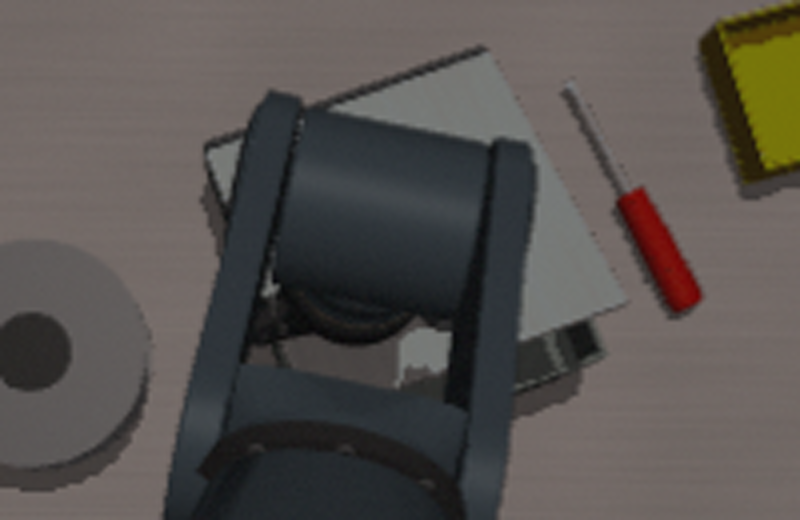

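View pics/s2.png

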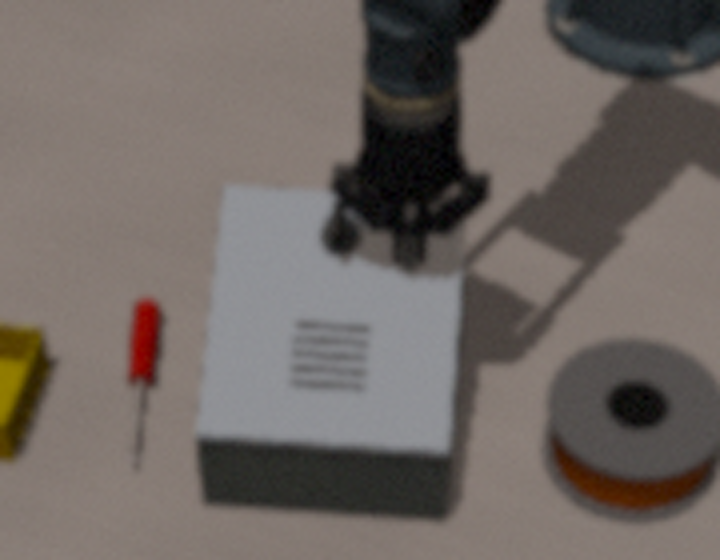

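The scene view shows the cover half shut, with the finger at (410,255) on it and clear of the stud at (340,235). I'll keep pressing.

Request:
move_arm([
  [[0,0,0.005,0],[0,0,0.011,0],[0,0,0.017,0],[0,0,0.023,0],[0,0,0.029,0],[0,0,0.035,0],[0,0,0.041,0],[0,0,0.047,0],[0,0,0.053,0],[0,0,0.058,0],[0,0,0.061,0],[0,0,0.063,0]],
])

```text
t: 4.43
tcp_pos: [0.5871, -0.0034, 0.0997]
tool_rot: [0.566, 0.824, -0.001, 0.0]
force: [-1.0, 0.1, 1.4]
finger_gap: 0.002
```

Request:
move_arm([
  [[0,0,0.001,0],[0,0,0.002,0],[0,0,0.003,0],[0,0,0.003,0]],
])

```text
t: 4.77
tcp_pos: [0.5873, -0.0034, 0.0967]
tool_rot: [0.566, 0.824, -0.001, 0.0]
force: [0.3, 0.1, -0.5]
finger_gap: 0.0
```

Request:
move_arm([
  [[0,0,0.001,0],[0,0,0.002,0],[0,0,0.003,0],[0,0,0.003,0]],
])

```text
t: 5.1
tcp_pos: [0.5874, -0.0034, 0.0936]
tool_rot: [0.566, 0.824, -0.001, 0.001]
force: [0.7, -0.6, 0.0]
finger_gap: 0.001
```

Request:
move_arm([
  [[0,0,0.0005,0],[0,0,0.001,0],[0,0,0.001,0]],
])

```text
t: 5.35
tcp_pos: [0.5874, -0.0034, 0.0931]
tool_rot: [0.566, 0.824, -0.001, 0.001]
force: [-1.1, -0.8, 3.3]
finger_gap: 0.001
```

Request:
move_arm([
  [[0,0,0.001,0],[0,0,0.0015,0],[0,0,0.0015,0]],
])

```text
t: 5.6
tcp_pos: [0.5874, -0.0034, 0.093]
tool_rot: [0.566, 0.824, -0.001, 0.001]
force: [-3.3, 0.5, 10.4]
finger_gap: -0.004
```

Bottomed at tip height 0.085 m, which is the shut cover's outer face, so the cover is shut. Next I rise, go over the stud and open the gripper.

Request:
move_arm([
  [[0,0,-0.008,0],[0,0,-0.025,0],[0,0,-0.045,0],[0,0,-0.07,0],[0,0,-0.095,0],[-0.01,-0.008,-0.115,0],[-0.03,-0.022,-0.13,0],[-0.047,-0.035,-0.13,0],[-0.057,-0.041,-0.13,0],[-0.057,-0.041,-0.13,0],[-0.057,-0.041,-0.13,0]],
])

```text
t: 6.52
tcp_pos: [0.5692, -0.0711, 0.2226]
tool_rot: [0.567, 0.824, -0.001, 0.0]
force: [-0.1, 0.3, -0.4]
finger_gap: 0.0
```

Request:
move_arm([
  [[0,0,0,0],[0,0,0,0],[0,0,0,0],[0,0,0,0],[0,0,0,0],[0,0,0,0]],
], gripper=0.6)

```text
t: 7.02
tcp_pos: [0.5692, -0.0707, 0.2225]
tool_rot: [0.566, 0.824, -0.001, -0.0]
force: [-0.1, -0.0, 0.2]
finger_gap: 0.599
```

```bash
python3 - <<'E'
from station import manip
import cv2
print(manip.sense())
s=manip.snapshot("wrist")["img"][:,:,::-1];cv2.imwrite("pics/w3.png",cv2.resize(s,None,fx=1.5,fy=1.5,interpolation=cv2.INTER_CUBIC))
s=manip.snapshot("scene")["img"][100:240,160:340,::-1];cv2.imwrite("pics/s3.png",cv2.resize(s,None,fx=4,fy=4,interpolation=cv2.INTER_CUBIC))
E
```

```text
{'t': 7.0167, 'q': array([-3.17736947e-01,  4.78810211e-01,  1.58156014e+00, -1.28310392e-03,
        1.08159124e+00, -2.25423035e+00]), 'qd': array([-3.35381639e-03, -3.69151581e-03, -6.86136500e-04,  1.29787372e-03,
       -6.39180633e-05, -1.07076960e-03]), 'tau': array([ 4.10607993e-02, -4.04339004e+01, -1.63121545e+01, -1.65982201e-03,
        2.54688908e-03,  4.84451139e-04]), 'tcp_pos': array([ 0.56923534, -0.07070528,  0.22248194]), 'tool_rot': array([ 5.66496331e-01,  8.24064046e-01, -5.95267195e-04, -1.79370079e-05]), 'force': array([-0.10396896, -0.02011788,  0.24514859]), 'ft_torque': array([ 0.01558866,  0.04713663, -0.02109435]), 'finger_gap': 0.5989807113055649}
```

View pics/w3.png

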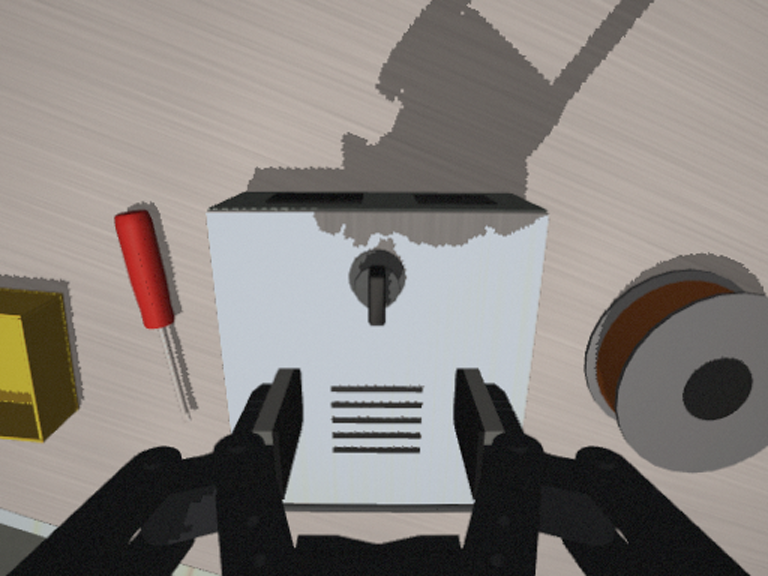

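View pics/s3.png

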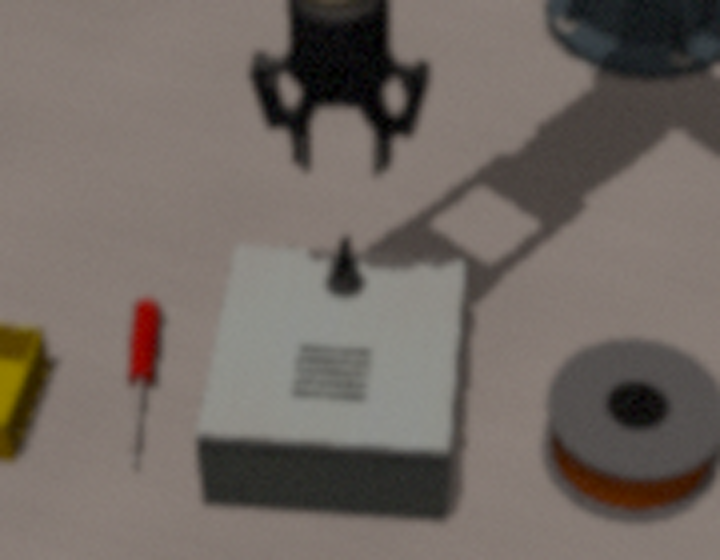

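The cover is flat and shut, and the wing is along the box's x at about (377,295) in the wrist view. I'll zoom in for an exact stud position.

```bash
python3 - <<'E'
from station import manip
import cv2
s=manip.snapshot("wrist")["img"][150:230,210:290,::-1]
s=cv2.convertScaleAbs(s,alpha=1.8,beta=0)
cv2.imwrite("pics/w4.png",cv2.resize(s,None,fx=7,fy=7,interpolation=cv2.INTER_CUBIC))
E
```

```text
(no output)
```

View pics/w4.png

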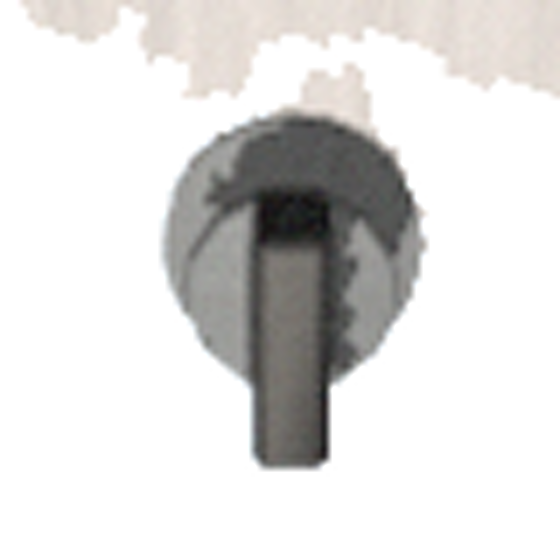

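```bash
python3 - <<'E'
from h import *
from station import manip
W=manip.snapshot("wrist")
c=lambda x,y:(210+(x+.5)/7-.5,150+(y+.5)/7-.5)
P=onz(W,[c(257,243),c(328,243),c(255,467),c(328,467)],.1295)
print(P, P.mean(0)); print("thick",np.linalg.norm(P[0]-P[1]),"len",np.linalg.norm(P[:2].mean(0)-P[2:].mean(0)))
d=P[2:].mean(0)-P[:2].mean(0);print("yaw wing",np.degrees(np.arctan2(d[1],d[0])))
g=lambda x,y:((x+.5)/1.5-.5,(y+.5)/1.5-.5)
F=onz(W,[g(208,210),g(547,212)],.085);d=F[0]-F[1];print(F,np.linalg.norm(d),"yaw",np.degrees(np.arctan2(-d[0],d[1])))
F=F.mean(0);print("front mid",F, "stud from front", F[:2]+.039*np.array([.9323,.3616]))
F=onz(W,[g(331,388),g(423,388),g(333,450),g(420,450)],.085);
for a,b in((0,1),(2,3)):
  d=F[a]-F[b];print("slot yaw",np.degrees(np.arctan2(-d[0],d[1])),np.linalg.norm(d))
st=manip.sense();Rt=R.from_quat(st["tool_rot"])
print("delta tool",Rt.inv().apply(P.mean(0)-st["tcp_pos"]), "yaw tool",np.degrees(np.arctan2(*Rt.as_matrix()[[1,0],0])))
E
```

```text
[[ 0.55799192 -0.07818102  0.1295    ]
 [ 0.55524957 -0.07104247  0.1295    ]
 [ 0.58251516 -0.06915537  0.1295    ]
 [ 0.579595   -0.06155371  0.1295    ]] [ 0.56883791 -0.06998314  0.1295    ]
thick 0.007647188286126427 len 0.026129147967904543
yaw wing 20.74971993091655
[[ 0.5668224  -0.17545558  0.085     ]
 [ 0.49764615  0.00782748  0.085     ]] 0.19590312372685922 yaw -159.32206549067027
front mid [ 0.53223427 -0.08381405  0.085     ] stud from front [ 0.56859397 -0.06971165]
slot yaw -158.98657173869944 0.0602126803588132
slot yaw -158.98516940368688 0.060037620227330286
delta tool [0.00116859 0.00011478 0.09312518] yaw tool 110.95960301245573
```

Wing top is 7.6 x 26 mm against 9 x 28 given, and the yaw of 20.8° matches the tool. The stud is at (0.569, -0.070). I'll go down to straddle the wing and compare finger mid with the wing directly.

Request:
move_arm([
  [[0,0,0.01,0],[0,0,0.03,0],[0,0,0.05,0],[0,0,0.068,0],[0,0,0.078,0],[0,0,0.082,0],[0,0,0.082,0]],
])

```text
t: 7.8
tcp_pos: [0.5686, -0.071, 0.1394]
tool_rot: [0.567, 0.824, -0.001, -0.001]
force: [0.1, -0.9, -0.3]
finger_gap: 0.602
```

```bash
python3 - <<'E'
from station import manip
import cv2
print(manip.sense()["force"])
s=manip.snapshot("wrist")["img"][200:384,150:350,::-1]
s=cv2.convertScaleAbs(s,alpha=2,beta=0)
cv2.imwrite("pics/w5.png",cv2.resize(s,None,fx=4,fy=3.2,interpolation=cv2.INTER_CUBIC))
E
```

```text
[ 0.1458694  -0.90670469 -0.31942856]
```

View pics/w5.png

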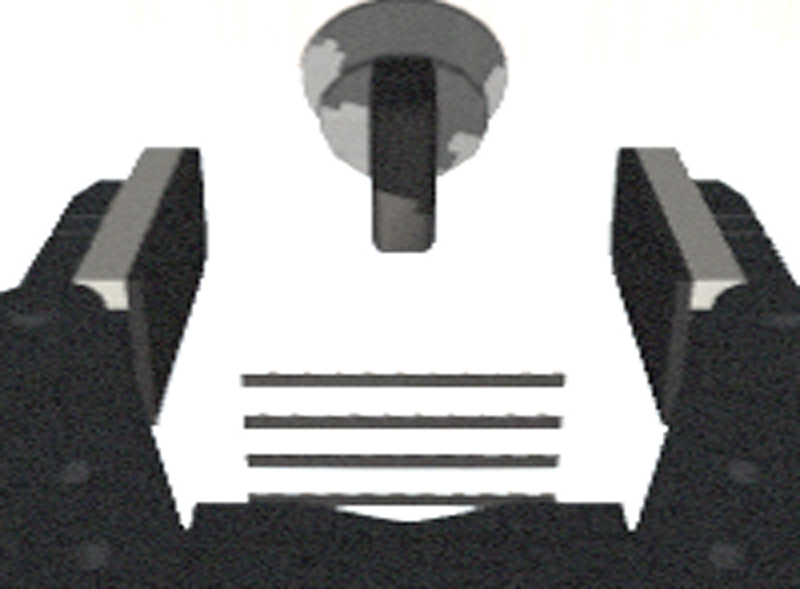

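Finger mid is at column 409.5 of this crop and the wing at 405, so the wing sits about 0.5 mm to tool -x. I'll make a small correction, go down to pinch height with the tips about 4 mm over the collar, then close.

Request:
move_arm([
  [[-0.0004,0.0005,0.005,0],[-0.0004,0.0005,0.012,0],[-0.0004,0.0005,0.017,0],[-0.0004,0.0005,0.019,0],[-0.0004,0.0005,0.019,0]],
])

```text
t: 8.27
tcp_pos: [0.5694, -0.0713, 0.1208]
tool_rot: [0.567, 0.824, -0.001, -0.001]
force: [-0.3, -0.0, -0.1]
finger_gap: 0.601
```

Request:
move_arm([
  [[0,0,0,0],[0,0,0,0],[0,0,0,0],[0,0,0,0],[0,0,0,0],[0,0,0,0],[0,0,0,0],[0,0,0,0],[0,0,0,0],[0,0,0,0]],
], gripper=0.0, squeeze=30)

```text
t: 9.1
tcp_pos: [0.5696, -0.0713, 0.1211]
tool_rot: [0.567, 0.824, -0.001, -0.0]
force: [-0.3, -0.7, 3.3]
finger_gap: 0.098
```

Request:
move_arm([
  [[0,0,0.001,0],[0,0,0.002,0],[0,0,0.002,0]],
])

```text
t: 9.35
tcp_pos: [0.5696, -0.0714, 0.1191]
tool_rot: [0.567, 0.824, -0.001, -0.0]
force: [-1.5, -0.7, 3.9]
finger_gap: 0.097
```

Request:
move_arm([
  [[0,0,0.001,0],[0,0,0.002,0],[0,0,0.002,0]],
])

```text
t: 9.6
tcp_pos: [0.5697, -0.0714, 0.1171]
tool_rot: [0.567, 0.824, -0.001, -0.0]
force: [-0.9, 0.4, 6.1]
finger_gap: 0.097
```

Request:
move_arm([
  [[0,0,0.001,0],[0,0,0.0015,0],[0,0,0.0015,0]],
])

```text
t: 9.85
tcp_pos: [0.5697, -0.0714, 0.1156]
tool_rot: [0.567, 0.824, -0.001, -0.0]
force: [-0.5, 0.3, 6.0]
finger_gap: 0.099
```

Request:
move_arm([
  [[0,0,0.0006,0],[0,0,0.0012,0],[0,0,0.0012,0]],
])

```text
t: 10.1
tcp_pos: [0.5697, -0.0714, 0.1146]
tool_rot: [0.567, 0.824, -0.001, -0.0]
force: [-0.8, 0.4, 6.5]
finger_gap: 0.095
```

Request:
move_arm([
  [[0,0,0.0006,0],[0,0,0.0012,0],[0,0,0.0012,0]],
])

```text
t: 10.35
tcp_pos: [0.5697, -0.0713, 0.1136]
tool_rot: [0.567, 0.824, -0.001, -0.0]
force: [-1.1, -0.4, 6.8]
finger_gap: 0.095
```

Request:
move_arm([
  [[0,0,0.0006,0],[0,0,0.001,0],[0,0,0.001,0]],
])

```text
t: 10.6
tcp_pos: [0.5697, -0.0713, 0.1129]
tool_rot: [0.567, 0.824, -0.001, -0.0]
force: [-3.3, 0.3, 6.8]
finger_gap: 0.096
```

Request:
move_arm([
  [[0,0,0.0006,0],[0,0,0.001,0],[0,0,0.001,0]],
])

```text
t: 10.85
tcp_pos: [0.5697, -0.0714, 0.1122]
tool_rot: [0.567, 0.824, -0.001, -0.0]
force: [-1.9, 0.3, 7.5]
finger_gap: 0.092
```

Request:
move_arm([
  [[0,0,0.0006,0],[0,0,0.001,0],[0,0,0.001,0]],
])

```text
t: 11.1
tcp_pos: [0.5697, -0.0713, 0.1116]
tool_rot: [0.567, 0.824, -0.001, -0.0]
force: [-1.5, 0.4, 7.1]
finger_gap: 0.098
```

Request:
move_arm([
  [[0,0,0.0008,0],[0,0,0.0014,0],[0,0,0.0014,0]],
])

```text
t: 11.35
tcp_pos: [0.5696, -0.0714, 0.1106]
tool_rot: [0.567, 0.824, -0.001, -0.0]
force: [-1.2, -0.1, 6.9]
finger_gap: 0.094
```

Request:
move_arm([
  [[0,0,0.0008,0],[0,0,0.0012,0],[0,0,0.0012,0]],
])

```text
t: 11.6
tcp_pos: [0.5696, -0.0714, 0.1098]
tool_rot: [0.567, 0.824, -0.001, -0.0]
force: [-1.7, -0.6, 7.7]
finger_gap: 0.098
```

Request:
move_arm([
  [[0,0,0.0008,0],[0,0,0.0014,0],[0,0,0.0014,0]],
])

```text
t: 11.85
tcp_pos: [0.5697, -0.0713, 0.109]
tool_rot: [0.567, 0.824, -0.001, 0.0]
force: [-1.6, 0.6, 7.3]
finger_gap: 0.095
```

Request:
move_arm([
  [[0,0,0.0008,0],[0,0,0.0013,0],[0,0,0.0013,0]],
])

```text
t: 12.1
tcp_pos: [0.5697, -0.0713, 0.1084]
tool_rot: [0.567, 0.824, -0.001, 0.0]
force: [-3.2, 0.4, 8.4]
finger_gap: 0.097
```

```bash
python3 - <<'E'
from station import manip
import cv2
print(manip.sense()["force"],manip.sense()["tcp_pos"])
s=manip.snapshot("wrist")["img"][200:384,150:350,::-1]
s=cv2.convertScaleAbs(s,alpha=2,beta=0)
cv2.imwrite("pics/w6.png",cv2.resize(s,None,fx=4,fy=3.2,interpolation=cv2.INTER_CUBIC))
E
```

```text
[-3.18932921  0.40492877  8.4271821 ] [ 0.56968001 -0.07133567  0.1084294 ]
```

View pics/w6.png

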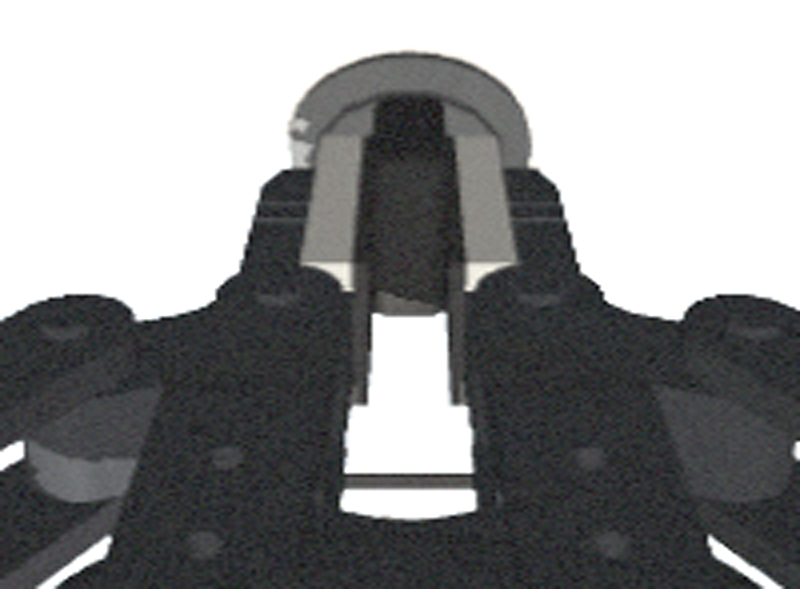

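The pads hold the wing centred at about column 410, with no visible slip, and the force still follows the spring. I'll continue.

Request:
move_arm([
  [[0,0,0.0008,0],[0,0,0.0013,0],[0,0,0.0013,0]],
])

```text
t: 12.4
tcp_pos: [0.5697, -0.0714, 0.1083]
tool_rot: [0.567, 0.824, -0.001, 0.0]
force: [-2.7, 0.1, 11.4]
finger_gap: 0.096
```

Request:
move_arm([
  [[0,0,0.0008,0],[0,0,0.0013,0],[0,0,0.0013,0]],
])

```text
t: 12.65
tcp_pos: [0.5697, -0.0714, 0.1083]
tool_rot: [0.566, 0.824, -0.001, 0.001]
force: [-2.4, 0.0, 12.2]
finger_gap: 0.099
```

Bottomed: the position is stuck at 0.1083 (about 12.8 mm of travel) while the force rose from 8.4 to 12.2 N. I'll turn clockwise (+tool z) in stages, holding the same light push.

Request:
move_arm([
  [[0,0,0.0014,2],[0,0,0.0014,5],[0,0,0.0014,9],[0,0,0.0014,13],[0,0,0.0014,17],[0,0,0.0014,20],[0,0,0.0014,20]],
])

```text
t: 13.23
tcp_pos: [0.5697, -0.0714, 0.1083]
tool_rot: [0.701, 0.713, -0.001, 0.001]
force: [-3.1, 0.1, 13.4]
finger_gap: 0.094
```

```bash
python3 - <<'E'
from station import manip
s=manip.sense();print(s["force"],s["ft_torque"],s["tcp_pos"],s["tool_rot"])
E
```

```text
[-3.10589203  0.1254642  13.44492567] [0.10921689 0.57113281 0.04799379] [ 0.56969334 -0.07137603  0.10830153] [ 7.01443879e-01  7.12723886e-01 -6.12349951e-04  8.78913267e-04]
```

Request:
move_arm([
  [[0,0,0.0013,2],[0,0,0.0013,5],[0,0,0.0013,9],[0,0,0.0013,13],[0,0,0.0013,17],[0,0,0.0013,21],[0,0,0.0013,25],[0,0,0.0013,28],[0,0,0.0013,30],[0,0,0.0013,30]],
])

```text
t: 14.07
tcp_pos: [0.5697, -0.0714, 0.1083]
tool_rot: [0.862, 0.507, -0.0, 0.001]
force: [-2.5, -0.5, 12.1]
finger_gap: 0.094
```

```bash
python3 - <<'E'
from station import manip
import numpy as np,cv2
s=manip.sense();print(s["force"],s["ft_torque"],s["tcp_pos"],np.degrees(2*np.arctan2(s["tool_rot"][1],s["tool_rot"][0])))
s=manip.snapshot("wrist")["img"][200:384,150:350,::-1]
s=cv2.convertScaleAbs(s,alpha=2,beta=0)
cv2.imwrite("pics/w7.png",cv2.resize(s,None,fx=4,fy=3.2,interpolation=cv2.INTER_CUBIC))
E
```

```text
[-2.52333614 -0.52832878 12.07221112] [ 0.08924614  0.58323962 -0.02030448] [ 0.56968928 -0.07136651  0.10831025] 60.863658169063434
```

View pics/w7.png

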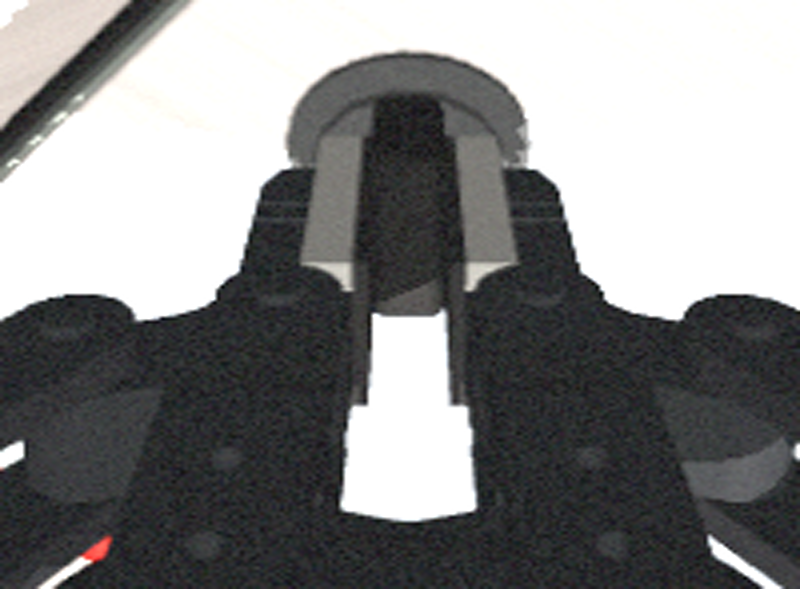

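The wing turned with the jaws and is still centred, 50° done. The last 30° takes it to 80° (1.40 rad).

Request:
move_arm([
  [[0,0,0.0013,2],[0,0,0.0013,5],[0,0,0.0013,9],[0,0,0.0013,13],[0,0,0.0013,17],[0,0,0.0013,21],[0,0,0.0013,25],[0,0,0.0013,28],[0,0,0.0013,30.3],[0,0,0.0013,30.3],[0,0,0.0013,30.3]],
])

```text
t: 15.03
tcp_pos: [0.5697, -0.0714, 0.1083]
tool_rot: [0.964, 0.264, 0.0, 0.001]
force: [-3.0, 0.8, 11.7]
finger_gap: 0.097
```

```bash
python3 - <<'E'
from station import manip
import numpy as np
s=manip.sense();print(s["force"],s["ft_torque"],s["tcp_pos"],np.degrees(2*np.arctan2(s["tool_rot"][1],s["tool_rot"][0])))
E
```

```text
[-2.97812124  0.78341022 11.66755441] [0.17061517 0.5703016  0.07583558] [ 0.5696792  -0.07138745  0.10829332] 30.637533124152018
```

Turned 80.3° in total. I'll let it rise 3.5 mm under the grip so the pin enters the notch, then open.

Request:
move_arm([
  [[0,0,0.0005,0],[0,0,-0.0005,0],[0,0,-0.0015,0],[0,0,-0.0025,0],[0,0,-0.0035,0],[0,0,-0.0035,0],[0,0,-0.0035,0]],
])

```text
t: 15.62
tcp_pos: [0.5696, -0.0713, 0.1123]
tool_rot: [0.964, 0.264, 0.0, 0.001]
force: [-1.6, -0.4, 7.7]
finger_gap: 0.094
```

Request:
move_arm([
  [[0,0,0,0],[0,0,0,0],[0,0,0,0],[0,0,0,0],[0,0,0,0],[0,0,0,0]],
], gripper=0.5)

```text
t: 16.12
tcp_pos: [0.5695, -0.0713, 0.112]
tool_rot: [0.964, 0.264, -0.0, 0.001]
force: [-0.4, 0.4, 0.3]
finger_gap: 0.499
```

```bash
python3 - <<'E'
from station import manip
import numpy as np,cv2
s=manip.sense();print(s["force"],s["ft_torque"],s["tcp_pos"])
s=manip.snapshot("wrist")["img"][200:384,150:350,::-1]
s=cv2.convertScaleAbs(s,alpha=2,beta=0)
cv2.imwrite("pics/w8.png",cv2.resize(s,None,fx=4,fy=3.2,interpolation=cv2.INTER_CUBIC))
E
```

```text
[-0.39987193  0.35879936  0.34303978] [-0.01671841  0.0094769  -0.01160149] [ 0.56949051 -0.07131474  0.11195411]
```

View pics/w8.png

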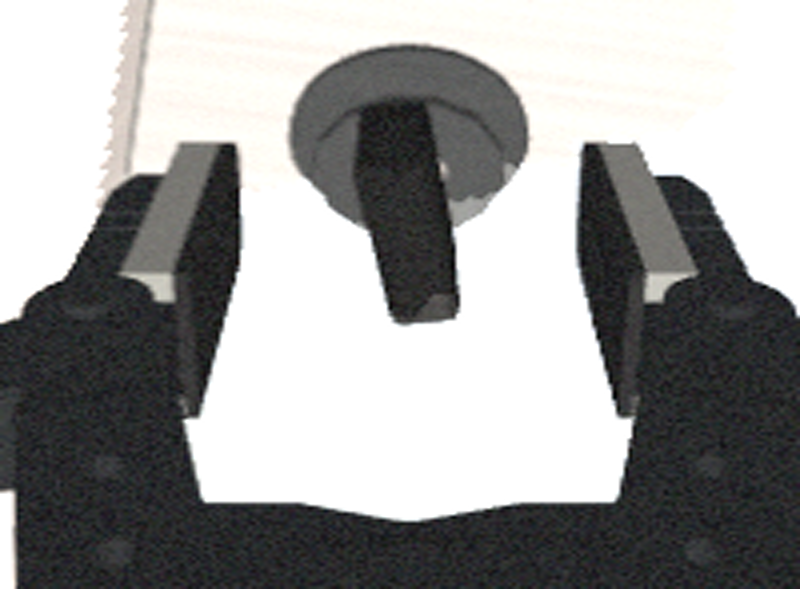

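Released, and the wing stays turned, about 7° back from the jaws, which fits settling in the notch. I'll withdraw straight up and check.

Request:
move_arm([
  [[0,0,-0.005,0],[0,0,-0.015,0],[0,0,-0.035,0],[0,0,-0.06,0],[0,0,-0.085,0],[0,0,-0.11,0],[0,0,-0.13,0],[0,0,-0.14,0],[0,0,-0.14,0],[0,0,-0.14,0]],
])

```text
t: 17.0
tcp_pos: [0.5693, -0.0709, 0.2524]
tool_rot: [0.964, 0.264, 0.0, 0.002]
force: [-0.2, -0.4, 0.2]
finger_gap: 0.5
```

```bash
python3 - <<'E'
from station import manip
import numpy as np,cv2
s=manip.sense();print(s["force"],s["tcp_pos"])
W=manip.snapshot("wrist");s=W["img"][:,:,::-1]
cv2.imwrite("pics/w9.png",s)
s=cv2.convertScaleAbs(s[150:230,210:290],alpha=1.8,beta=0)
cv2.imwrite("pics/w9c.png",cv2.resize(s,None,fx=7,fy=7,interpolation=cv2.INTER_CUBIC))
s=manip.snapshot("scene")["img"][100:240,160:340,::-1];cv2.imwrite("pics/s9.png",cv2.resize(s,None,fx=4,fy=4,interpolation=cv2.INTER_CUBIC))
E
```

```text
[-0.18774514 -0.41134822  0.17991538] [ 0.56931576 -0.07091942  0.25242334]
```

View pics/w9.png

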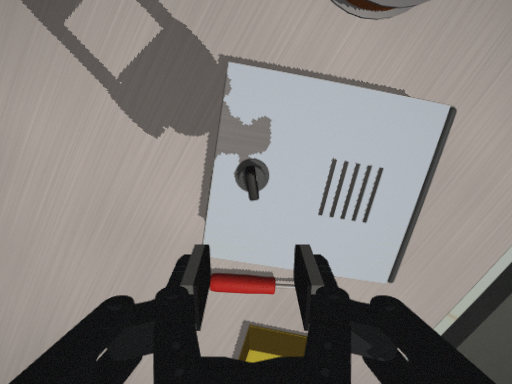

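View pics/w9c.png

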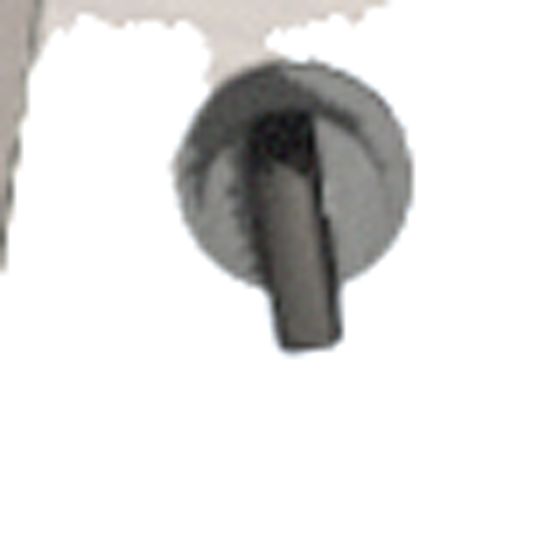

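View pics/s9.png

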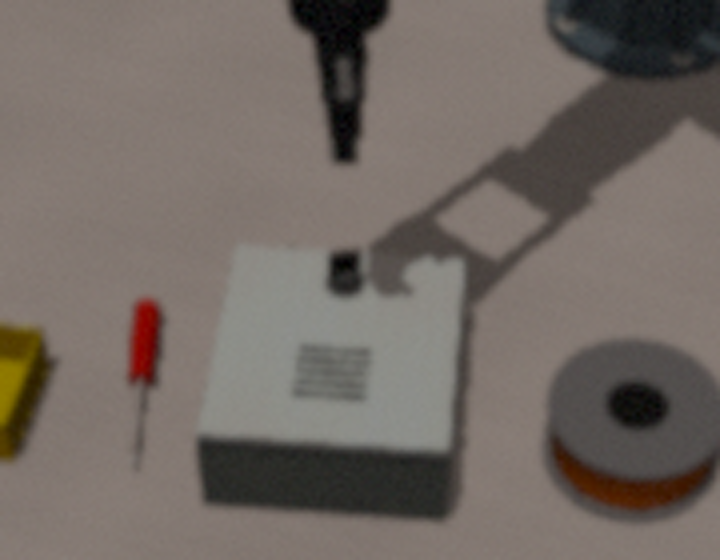

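```bash
python3 - <<'E'
from h import *
from station import manip
W=manip.snapshot("wrist")
c=lambda x,y:(210+(x+.5)/7-.5,150+(y+.5)/7-.5)
P=onz(W,[c(258,165),c(313,172),c(279,350),c(341,343)],.121)
d=P[2:].mean(0)-P[:2].mean(0);y=np.degrees(np.arctan2(d[1],d[0]));print(P.mean(0),np.linalg.norm(d),"wing yaw",y,"turn rad",np.radians(20.9-y))
g=[(228,63),(455,106),(388,281),(205,258)]
F=onz(W,g,.085);print(F,[np.linalg.norm(F[i]-F[(i+1)%4]) for i in range(4)])
print(manip.sense()["t"],manip.sense()["force"])
E
```

```text
[ 0.5683318  -0.06911028  0.121     ] 0.023583462954863757 wing yaw -51.807489602174655 turn rad 1.26898508441749
[[ 0.49704155  0.00886809  0.085     ]
 [ 0.69671257  0.08610893  0.085     ]
 [ 0.76194446 -0.09641965  0.085     ]
 [ 0.57166867 -0.17481648  0.085     ]] [np.float64(0.21409031891682767), np.float64(0.19383467932430795), np.float64(0.20579344123180945), np.float64(0.19826555366857226)]
17.15 [0.11227195 0.28977494 0.39065577]
```

The wing has settled at about 1.27 rad (locked range 1.2 to 1.45). The cover outline at shut height fits 212 x 200 mm, the robot is clear, and the bystanders are where they were. I'm handing in.

```bash
python3 - <<'E'
from station import manip
print(manip.sign_off())
E
```

```text
the job is handed in; nothing more can be done
None
```

The cover is shut, the stud is turned and locked, and I handed the job in at about 17 s of the 64 s allowed. The hand-in gives no verdict, so this rests on my own last checks.

- **Cover:** I pushed it shut with closed fingers. It stopped with the fingertips at 0.085 m, the height of the shut cover. In the last wrist picture its outline at that height measured 206–214 by 194–198 mm, against 212 by 200 mm given. The short sides were partly hidden by the fingers.
- **Stud:** I pinched it and pressed in small steps until it bottomed after about 12.8 mm of travel. The highest push I read was 13 N in total, about 5 N of it beyond the spring. I then turned it 80° clockwise under the same light push, let it rise into the notch and released it.
- **After letting go:** The wing settled at about 1.27 rad, inside the locked range of 1.2 to 1.45. I did not measure how far in it sits. It was about 9 mm in when I opened the fingers, and I took it to have stayed there.
- **Surroundings:** The arm was clear, with force readings at noise level. The spool, screwdriver and parts bin looked unmoved in the pictures, though I did not measure them.

One disagreement: the wrist camera and the direct finger view differed by 1 to 1.5 mm on the stud's sideways position. I went by the finger view, and the grip came out centred.

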